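# Lay a tea coaster from the spring holder

### The arm

A 6-joint arm with a two-finger parallel gripper is mounted at the origin on the work surface. World frame = base frame: x ahead of the robot, y to its left, z up, the work surface at z = 0. Lengths are in m, angles in rad, forces in N, time in s.
With the tool pointing down it reaches from about 0.35 to 0.875 m from the base axis. Payload 15.5 kg.
Tool frame: the origin (TCP) lies midway between the tips of the shut fingers; the grasp point (between the pads) lies 19 mm behind it; x points along the fingers, z is the direction in which the jaws open and shut, and the axes are right-handed (so a half turn about x gives the same grasp; the last joint's range is limited). The gripper opens to 85 mm and grips with 20 to 120 N. Pads are 22 mm wide; open, the fingers measure 114 mm over their backs; the gripper's body (76 mm by 85 mm) begins 54 mm behind the grasp point. The pads swing forward as they close: fully open they stand 13 mm farther back than shut.
Start: joints at [-1.21, 0.494, 1.345, -0, 1.302, -0.096], TCP at [0.275, -0.561, 0.231] pointing down, gripper open.
Joint ranges: [-2.91, 2.91], [-0.82, 2.16], [0.22, 2.67], [-1.22, 4.37], [0.12, 2.79], [-3.08, 3.08]. Speed limits (rad/s): [1.89, 1.89, 2.57, 3.01, 3.01, 3.01].

### API

Orientations are given as a rotation vector (axis times angle).
In Python, from cell import ctrl gives the robot as it stands.
- The arm moves only by the tool send_rows, never from a script. Its argument "steps" is a list of rows, each an object with "claw": the finger opening in m, from 0 to 0.0854; "dp": the shift along the tool's x, y, z in m, a list of three; "twist": the turn, a rotation vector about the tool's x, y, z in rad, a list of three. In form: [{"claw": claw, "dp": [x, y, z], "twist": [wx, wy, wz]}, ...]. A call has 1 to 12 rows; each row shifts and turns the commanded pose from where the row before left it, along the tool's axes as they then stand; what a row does not reach is not made up. A row lasts 1/10 s, in which the tool goes at most 50 mm and 8.59 degrees, less where a joint would pass 70% of its speed; a pose out of reach is approached as far as the arm can. A call with a gripper value outside its range is refused whole. The fingers move at their own pace and stop on an object; the grip force is fixed at half the most. Time passes only in rows, so rows that do not move let the fingers close. It gives the time, the measured TCP pose, the force and the opening at its end, in the units of the state.
- ctrl.get_state(): the state, without advancing time (a new reading comes with each control period).
- ctrl.snapshot(name): name is "scene" or "side" or "wrist"; returns the picture (384x512x3 uint8, blue, green, red); there is no depth.
- ctrl.get_calibration(name): a dict with "intrinsics" (3x3 intrinsics, pixels), "R" (3x3) and "t" (3): a world point X has camera coordinates R X + t. Camera axes: x right, y down, z forward; pixel columns grow to the right and rows downward; lengths in m; the calibration is good to about 2 mm. The wrist camera is an equidistant fisheye: a pixel r from the principal point sees the ray r / f radians off the axis. A picture is of the moment at which its call begins: read the wrist's pose just before it. get_calibration takes no time and is no camera call; for the wrist camera it gives the pose at the moment of the call.
- ctrl.hand_in(): hands the job in, once; it reports no verdict.
Trained networks look in the newest picture that a camera, given by its name, has taken for a name from the list of things; names that differ only in an ending like _2 or _b are one class to them, and where a whole thing is asked for, a point or a joint stands for the part that bears it (a point fixed in the world has none). Each returns a list of dicts, best first, with "conf" (0 to 1); they miss things now and then, are a little off and sometimes report something else, mostly with a low value. They report only what shows in the picture. A call takes as long as a camera call. They do not tell look-alikes from the thing itself.
- ctrl.look_for(camera, name): "position" ([column, row] in pixels, amid what is visible of it).
- ctrl.regions_of(camera, name): "mask" (384x512 bool, what is visible of it) and "position" ([column, row] in pixels, amid what is visible of it).
- ctrl.landmark_of(camera, name): "position" ([column, row] in pixels: a listed point, or the origin of a listed thing).
The state is a dict: "time": time; "joint_pos": joint angles; "qd": joint speeds; "effort": joint torques, N m; "tcp_pos": TCP position; "eef_rot": TCP orientation; "force": force on the tool from outside, world axes, zero at the start; "wrist_torque": the same for the moment, N m; "opening": opening from 0.0 (shut) to 1.0 (fully open).
Only numpy, scipy, OpenCV 4.12 (cv2) and the standard library are available. Lean on these libraries where they do the work, as an engineer would, in place of code of your own. Each camera call takes 0.05 s, during which the arm holds its last target.

### The job

Take the top wooden coaster out of the spring-loaded coaster holder, so that the next one comes up in its place, and set it down gently, foot down, on the empty cork round of the tea board, not overhanging the cork. Take only the one coaster and leave the others in the holder. Do not drop it, and leave the tin, the yo-yo, the whale and the bus where they are.

Things in the scene. Friction and masses are not known exactly. Their poses are not given: they have to be found in the camera images.
- coaster (a point): TOP one of four turned-wood coasters loosely piled in the holder: 45 g, 22 mm high, a disc 60 mm across and 13 mm thick on a foot 40 mm across and 9 mm high. The point is its centre, 11 mm above its underside; z up out of its top. Grip the 60 mm disc with the fingertips ending in the gap beside the foot (0 to 9 mm above the underside), above the next coaster's disc.
- holder: Steel coaster holder, fixed: round base 100 mm across, 12 mm high, with four upright 10 mm posts on a 75 mm circle, on the diagonals between its x and y axes, tops 87 mm above the bench. Origin at the base's centre on the bench, z up. The stack stands between the posts on a sprung plate; the top coaster is wholly above the posts (underside about 90 mm above the bench).
- lift (a joint): Height of the holder's sprung plate in m: about 0 with all four coasters on it, growing upward by about 0.022 for each coaster removed, so the next coaster comes up to where the last one was. The spring is soft (20 N/m): the stack sinks up to 8 mm if pressed.
- cork (a point): Centre of the empty cork round, 90 mm across, flush in the upper face of the tea board, 10 mm above the bench; z up. The dark wooden board is 110 x 250 x 10 mm, fixed, long along its y, which the axes of this point share. Its twin round, 130 mm away in +y, is taken by the tin.
- tin: Closed round steel tin, 73 mm across and 62 mm high, standing on the other cork round. Origin at the centre of its underside. A bystander.
- yoyo: Wooden yo-yo lying flat, 56 mm across and 38 mm high, beyond the holder and board. Origin at the centre of its underside. A bystander, not a coaster.
- whale: Green silicone bath whale, 95 mm long along its x, 70 mm wide, 50 mm high. Origin under its middle. A bystander.
- bus: Yellow plastic school bus, 98 mm long along its x, 48 mm wide, 52 mm high. Origin under its middle. A bystander.
Not all that is in view belongs to the job. Leave any blue or orange look-alike of the part that bears coaster alone.

How it is judged:
On the way:
1. the top coaster is lifted clear of the holder and the next one has come up (z of coaster in the frame of holder above 0.12 m and value of joint lift between 0.014 and 0.032 m), for 0.2 s.
At the end, for the whole second after the job is handed in: The coaster lies at rest, released, foot down and level within 10 degrees on the empty cork round, its centre within 15 mm of the round's centre, and the holder's plate has risen by one coaster (14 to 32 mm), the other three still on it (horizontal distance between coaster and cork below 0.015 m and z of coaster in the frame of cork between 0.007 and 0.015 m and angle between coaster's own z axis and vertical below 0.17 rad and linear speed of coaster0 below 0.02 m/s and value of joint lift between 0.014 and 0.032 m); the robot touches nothing.
It fails at once if the steel tin is moved by more than 20 mm (distance of tin from where it was at the start of the episode above 0.02 m).
It fails at once if the yo-yo is moved by more than 20 mm (distance of yoyo from where it was at the start of the episode above 0.02 m).
It fails at once if the whale is moved by more than 20 mm (distance of whale from where it was at the start of the episode above 0.02 m).
It fails at once if the bus is moved by more than 20 mm (distance of bus from where it was at the start of the episode above 0.02 m).
It fails at once if the coaster is dropped or tossed (moves faster than 0.5 m/s while the fingers do not hold it) (linear speed of coaster0 above 0.5 m/s and contact force between coaster0 and the fingers below 0.01 N).
It also fails if it takes over 38 s, if anything falls off the work surface, if the arm or the gripper's body presses on something with over 40 N, if the wrist force passes 120 N, or if a joint passes its speed limit or range.

## Working session

There is one attempt and no reset: what is moved stays moved. The work goes in short steps, Python scripts to look and compute and a tool call to move; the robot and the scene stay as the last step left them, time stands still between calls to the robot, and variables do not carry over. Pictures are saved under pics/ and viewed, and the job is handed in when it is done.

Besides the shell and the picture viewer there is one more tool, called after ">>>" in YAML: its name, and indented under it one key for each argument. send_rows: Moves the arm, as the interface text tells. Its arguments: {"type":"object","properties":{"steps":{"type":"array"}},"required":["steps"]}

```bash
mkdir -p pics; ls
python3 - <<'E'
from cell import ctrl
import cv2,numpy as np
s=ctrl.get_state();print(s)
for c in ("scene","side"):
    im=ctrl.snapshot(c);cv2.imwrite(f"pics/{c}0.png",im)
    k=ctrl.get_calibration(c);print(c,k)
    for n in ("coaster","holder","cork","tin","yoyo","whale","bus"):
        print(n,[(np.round(d["position"],1).tolist(),round(d["conf"],2)) for d in ctrl.landmark_of(c,n)])
print(ctrl.get_state()["time"])
E
```

```text
pics
{'time': 0.0, 'joint_pos': array([-1.21049844e+00,  4.94166911e-01,  1.34610891e+00,  2.90270681e-05,
        1.30249468e+00, -9.54697864e-02]), 'qd': array([-0.00022977,  0.00051966, -0.00089683,  0.00023497,  0.00065095,
       -0.00050977]), 'effort': array([ 3.08254945e-03, -8.82155514e+01, -3.83865952e+01, -1.16618630e-04,
        1.00258650e-02, -5.19172818e-05]), 'tcp_pos': array([ 0.2750011 , -0.56086431,  0.2307179 ]), 'eef_rot': array([ 0.86800267,  1.39193376, -0.86679304]), 'force': array([ 0.79682127,  1.18859239, -0.60729851]), 'wrist_torque': array([-0.03874571,  0.01257801,  0.03714239]), 'opening': 0.9996534233033271}
scene {'intrinsics': array([[362.26433232,   0.        , 259.02862227],
       [  0.        , 362.26433232, 196.37646677],
       [  0.        ,   0.        ,   1.        ]]), 'R': array([[ 0.70569291,  0.70847831,  0.00748311],
       [ 0.52722052, -0.51803347, -0.67355761],
       [-0.47332446,  0.47927008, -0.73909685]]), 't': array([-0.4247287 , -0.23658382,  1.24500264])}
coaster [([291.7, 208.1], 0.92), ([282.3, 147.0], 0.79), ([282.4, 177.1]
[... 154 characters left out ...]
whale [([341.6, 211.6], 0.76)]
bus [([301.1, 250.1], 0.66)]
side {'intrinsics': array([[428.05002433,   0.        , 265.64449736],
       [  0.        , 428.05002433, 191.74841124],
       [  0.        ,   0.        ,   1.        ]]), 'R': array([[-0.91280588, -0.40802622, -0.01732125],
       [-0.25555396,  0.60376096, -0.75509263],
       [ 0.31855548, -0.68482648, -0.65538927]]), 't': array([0.55639432, 0.20303106, 0.90006622])}
coaster [([241.0, 234.2], 0.84), ([263.7, 320.4], 0.56)]
holder [([273.5, 273.6], 0.63)]
cork [([344.0, 165.7], 0.68)]
tin [([320.9, 188.9], 0.76)]
yoyo [([229.9, 204.2], 0.74)]
whale [([254.3, 159.7], 0.66), ([182.8, 254.2], 0.58)]
bus [([254.5, 157.1], 0.7)]
0.8
```

Run:
```python
import cv2
for c,(x0,y0,x1,y1) in dict(scene=(110,110,376,310),side=(140,130,406,330)).items():
    im=cv2.imread(f"pics/{c}0.png");cv2.imwrite(f"pics/{c}0c.png",cv2.resize(im[y0:y1,x0:x1],None,fx=3,fy=3,interpolation=cv2.INTER_CUBIC))
```

```text
(no output)
```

View pics/scene0.png

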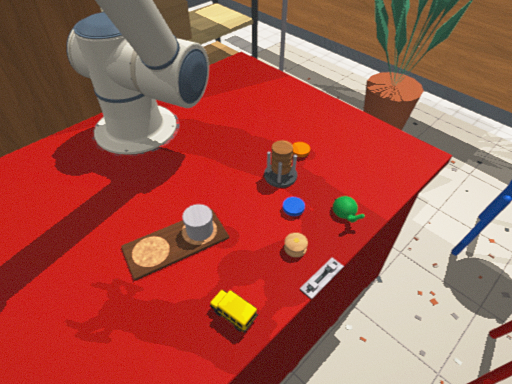

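View pics/side0.png

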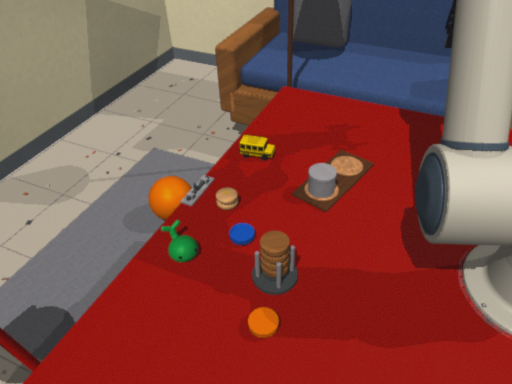

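View pics/scene0c.png

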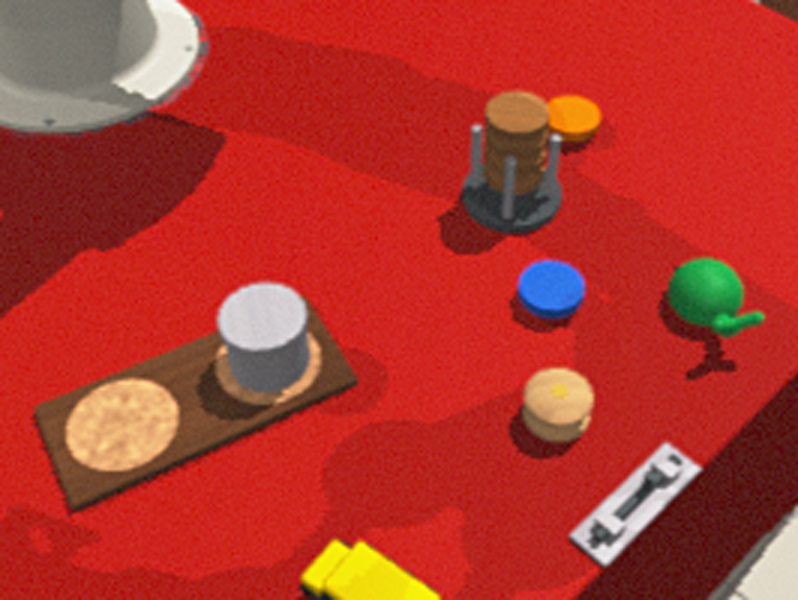

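View pics/side0c.png

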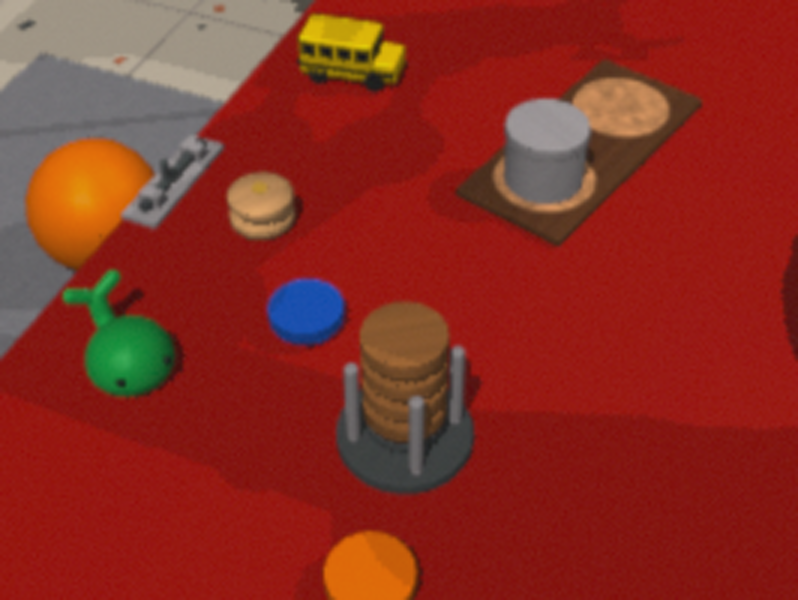

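```bash
cat > h.py <<'E'
import numpy as np,cv2
from cell import ctrl
from scipy.spatial.transform import Rotation as Ro
def ray(c,uv,k=None):
    k=k or ctrl.get_calibration(c);K=k["intrinsics"];R=k["R"];t=k["t"]
    if c=="wrist":
        p=np.array([(uv[0]-K[0,2])/K[0,0],(uv[1]-K[1,2])/K[1,1]]);r=np.hypot(*p)
        d=np.r_[p/r*np.sin(r),np.cos(r)] if r>0 else np.r_[0,0,1.]
    else: d=np.linalg.inv(K)@np.r_[uv,1]
    return -R.T@t,R.T@d
def atz(c,uv,z,k=None):
    o,d=ray(c,uv,k);return o+d*(z-o[2])/d[2]
def proj(c,X,k=None):
    k=k or ctrl.get_calibration(c);K=k["intrinsics"];p=k["R"]@np.asarray(X)+k["t"]
    if c=="wrist":
        r=np.hypot(p[0],p[1]);a=np.arctan2(r,p[2]);return K[:2,2]+np.diag(K)[:2]*a*p[:2]/max(r,1e-9)
    q=K@p;return q[:2]/q[2]
def tri(pts):
    A=[];b=[]
    for c,uv in pts:
        o,d=ray(c,uv);d/=np.linalg.norm(d);P=np.eye(3)-np.outer(d,d);A.append(P);b.append(P@o)
    return np.linalg.lstsq(np.vstack(A),np.hstack(b),rcond=None)[0]
E
python3 - <<'E'
from h import *
np.set_printoptions(precision=4,suppress=True)
cr=lambda c,x,y:(c,np.array([x,y])/3+({"scene":[110,110],"side":[140,130]}[c]))
pt=lambda *a:cr(*a)
S=lambda x,y:cr("scene",x,y);D=lambda x,y:cr("side",x,y)
for nm,z,a,b in [("coaster top",.112,S(517,112),D(405,333)),("base",.012,S(512,193),D(405,437)),("cork",.01,S(123,424),D(620,107)),("tin top",.072,S(263,317),D(547,128)),
 ("yoyo top",.038,S(558,397),D(261,192)),("blue",.02,S(551,285),D(307,306)),("orange",.02,S(575,117),D(371,568))]:
    print(nm,atz(*a,z),atz(*b,z),tri([a,b]))
print("posts scene",[atz(*S(*p),.087) for p in [(476,127),(511,159),(555,137)]])
print("posts side",[atz(*D(*p),.087) for p in [(351,367),(416,401),(458,351)]])
print("board corners scene",[atz(*S(*p),.01) for p in [(36,412),(72,508),(356,381)]])
print("tool R",Ro.from_rotvec(ctrl.get_state()["eef_rot"]).as_matrix())
E
```

```text
coaster top [0.5109 0.1808 0.112 ] [0.5053 0.1821 0.112 ] [0.5076 0.1818 0.1101]
base [0.5144 0.1778 0.012 ] [0.5021 0.1905 0.012 ] [0.5064 0.1847 0.0024]
cork [ 0.474 -0.249  0.01 ] [ 0.4687 -0.2478  0.01  ] [ 0.4704 -0.2491  0.0075]
tin top [ 0.5102 -0.1226  0.072 ] [ 0.5011 -0.1147  0.072 ] [ 0.5042 -0.1206  0.066 ]
yoyo top [0.719  0.0098 0.038 ] [0.7073 0.0201 0.038 ] [0.714  0.0134 0.03  ]
blue [0.6259 0.109  0.02  ] [0.6208 0.1088 0.02  ] [0.6232 0.1089 0.0186]
orange [0.4882 0.3031 0.02  ] [0.4783 0.3021 0.02  ] [0.4826 0.3033 0.0176]
posts scene [array([0.4793, 0.1598, 0.087 ]), array([0.5331, 0.1507, 0.087 ]), array([0.5412, 0.2026, 0.087 ])]
posts side [array([0.5359, 0.2042, 0.087 ]), array([0.4839, 0.214 , 0.087 ]), array([0.4744, 0.1621, 0.087 ])]
board corners scene [array([ 0.4135, -0.2936,  0.01  ]), array([ 0.512 , -0.3206,  0.01  ]), array([ 0.576 , -0.0837,  0.01  ])]
tool R [[-0.      0.8979  0.4402]
 [-0.      0.4402 -0.8979]
 [-1.     -0.      0.    ]]
```

>>> send_rows:
  steps:
    - {"claw": 0.0854,"dp": [0,0.0268,-0.0282],"twist": [0,0,0]}
    - {"claw": 0.0854,"dp": [0,0.0268,-0.0282],"twist": [0,0,0]}
    - {"claw": 0.0854,"dp": [0,0.0268,-0.0282],"twist": [0,0,0]}
    - {"claw": 0.0854,"dp": [0,0.0268,-0.0282],"twist": [0,0,0]}
    - {"claw": 0.0854,"dp": [0,0.0268,-0.0282],"twist": [0,0,0]}
    - {"claw": 0.0854,"dp": [0,0.0268,-0.0282],"twist": [0,0,0]}
    - {"claw": 0.0854,"dp": [0,0.0268,-0.0282],"twist": [0,0,0]}
    - {"claw": 0.0854,"dp": [0,0.0268,-0.0282],"twist": [0,0,0]}
    - {"claw": 0.0854,"dp": [0,0.0268,-0.0282],"twist": [0,0,0]}
    - {"claw": 0.0854,"dp": [0,0.0268,-0.0282],"twist": [0,0,0]}
    - {"claw": 0.0854,"dp": [0,0.0268,-0.0282],"twist": [0,0,0]}
    - {"claw": 0.0854,"dp": [0,0.0268,-0.0282],"twist": [0,0,0]}

```text
time: 2.0
tcp_pos: [0.4152, -0.1143, 0.2315]
eef_rot: [0.867, 1.39, -0.867]
force: [1.2, -0.6, -0.6]
opening: 0.996
```

>>> send_rows:
  steps:
    - {"claw": 0.0854,"dp": [0,0.0268,-0.0282],"twist": [0,0,0]}
    - {"claw": 0.0854,"dp": [0,0.0268,-0.0282],"twist": [0,0,0]}
    - {"claw": 0.0854,"dp": [0,0.0268,-0.0282],"twist": [0,0,0]}
    - {"claw": 0.0854,"dp": [0,0.0268,-0.0282],"twist": [0,0,0]}
    - {"claw": 0.0854,"dp": [0,0.0268,-0.0282],"twist": [0,0,0]}
    - {"claw": 0.0854,"dp": [0,0.0268,-0.0282],"twist": [0,0,0]}
    - {"claw": 0.0854,"dp": [0,0.0268,-0.0282],"twist": [0,0,0]}

```text
time: 2.7
tcp_pos: [0.4968, 0.1458, 0.2314]
eef_rot: [0.867, 1.391, -0.867]
force: [0.8, -0.9, -0.1]
opening: 0.999
```

>>> send_rows:
  steps:
    - {"claw": 0.0854,"dp": [0,0,0],"twist": [-0.12,0,0]}
    - {"claw": 0.0854,"dp": [0,0,0],"twist": [-0.12,0,0]}
    - {"claw": 0.0854,"dp": [0,0,0],"twist": [-0.12,0,0]}
    - {"claw": 0.0854,"dp": [0,0,0],"twist": [-0.12,0,0]}
    - {"claw": 0.0854,"dp": [0,0,0],"twist": [-0.12,0,0]}
    - {"claw": 0.0854,"dp": [0,0,0],"twist": [-0.12,0,0]}
    - {"claw": 0.0854,"dp": [0,0,0],"twist": [-0.12,0,0]}
    - {"claw": 0.0854,"dp": [0,0,0],"twist": [-0.1,0,0]}
    - {"claw": 0.0854,"dp": [0,0,0],"twist": [0,0,0]}
    - {"claw": 0.0854,"dp": [0,0,0],"twist": [0,0,0]}

```text
time: 3.7
tcp_pos: [0.4965, 0.144, 0.2313]
eef_rot: [0.14, 1.566, -0.14]
force: [-0.2, 0.2, -0.1]
opening: 0.998
```

Run:
```python
from h import *
np.set_printoptions(precision=4,suppress=True)
s=ctrl.get_state();print(s["time"],s["tcp_pos"],Ro.from_rotvec(s["eef_rot"]).as_matrix(),s["joint_pos"])
k=ctrl.get_calibration("wrist");print(k)
im=ctrl.snapshot("wrist");cv2.imwrite("pics/w1.png",im)
for n in ("coaster","holder"):
    print(n,[(np.round(d["position"],1).tolist(),round(d["conf"],2)) for d in ctrl.landmark_of("wrist",n)])
for X in ([.507,.182,.112],[.507,.182,.09]): print(proj("wrist",X,k))
```

```text
3.7 [0.4965 0.144  0.2313] [[ 0.0001  0.1772  0.9842]
 [-0.      0.9842 -0.1772]
 [-1.      0.      0.0001]] [ 0.1668  0.3423  1.6087 -0.      1.1905  0.345 ]
{'intrinsics': array([[297.3186,   0.    , 250.7691],
       [  0.    , 297.3186, 192.4122],
       [  0.    ,   0.    ,   1.    ]]), 'R': array([[ 0.9841, -0.1778, -0.0002],
       [-0.1704, -0.9434,  0.2844],
       [-0.0507, -0.2799, -0.9587]]), 't': array([-0.4633,  0.1833,  0.4452])}
coaster [([212.3, 45.4], 0.76), ([351.3, 173.9], 0.67), ([254.1, 141.8], 0.66)]
holder []
[254.447  143.9476]
[254.1721 141.092 ]
```

View pics/w1.png

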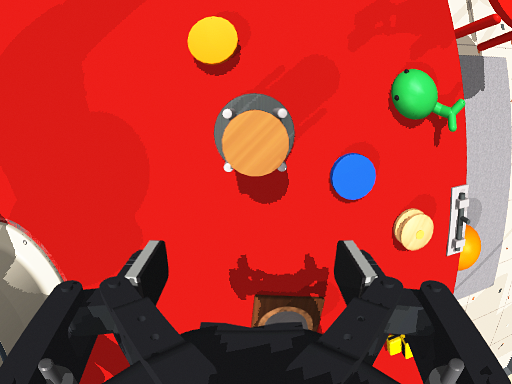

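The wrist view shows three round candidates: the wooden disc at (255,143) between four posts, the orange look-alike at (212,40) and the blue one at (354,176). The wooden one is the right one. Next I fit its outline and confirm it in a crop.

Run:
```python
from h import *
from scipy.optimize import least_squares
np.set_printoptions(precision=4,suppress=True)
k=ctrl.get_calibration("wrist")
for d in ctrl.regions_of("wrist","coaster"): print(d["position"],d["conf"],d["mask"].sum())
im=cv2.imread("pics/w1.png")
hsv=cv2.cvtColor(im,cv2.COLOR_BGR2HSV)
print(hsv[143,255],hsv[130,240],hsv[160,290])
m=((hsv[...,0]>8)&(hsv[...,0]<25)&(hsv[...,1]<210)&(hsv[...,2]>150)).astype(np.uint8)
m=cv2.morphologyEx(m,cv2.MORPH_OPEN,np.ones((3,3)))
n,l,st,ce=cv2.connectedComponentsWithStats(m);i=l[143,255];print(st[i],ce[i])
cs=max(cv2.findContours((l==i).astype(np.uint8),0,cv2.CHAIN_APPROX_NONE)[0],key=len)[:,0]
e=cv2.fitEllipse(cs);print(e)
for z in (.108,.112,.116):
    P=np.array([atz("wrist",c,z,k)[:2] for c in cs.astype(float)])
    r=least_squares(lambda q:np.hypot(P[:,0]-q[0],P[:,1]-q[1])-q[2],[.507,.182,.03],loss="soft_l1",f_scale=.001);print(z,r.x)
print("posts",[atz("wrist",p,.087,k) for p in [(228,113),(283,113),(228,167),(283,167)]])
v=im.copy();cv2.drawContours(v,[cs.reshape(-1,1,2)],-1,(0,255,0),1)
cv2.imwrite("pics/w1c.png",cv2.resize(v[70:220,180:400],None,fx=3.5,fy=3.5,interpolation=cv2.INTER_CUBIC))
```

```text
[214.1, 43.8] 0.94 1949
[253.0, 143.1] 0.64 3505
[350.7, 174.5] 0.6 1634
[ 16 170 244] [ 15 173 238] [  1 228 238]
[ 222  110   67   66 3520] [254.8446 142.7426]
((254.8475799560547, 142.7332000732422), (65.50640106201172, 66.60832977294922), 83.2929458618164)
0.108 [0.5074 0.1821 0.03  ]
0.112 [0.5075 0.1826 0.0295]
0.116 [0.5075 0.1831 0.0291]
posts [array([0.487 , 0.2131, 0.087 ]), array([0.539, 0.204, 0.087]), array([0.477 , 0.1609, 0.087 ]), array([0.5305, 0.1514, 0.087 ])]
```

View pics/w1c.png

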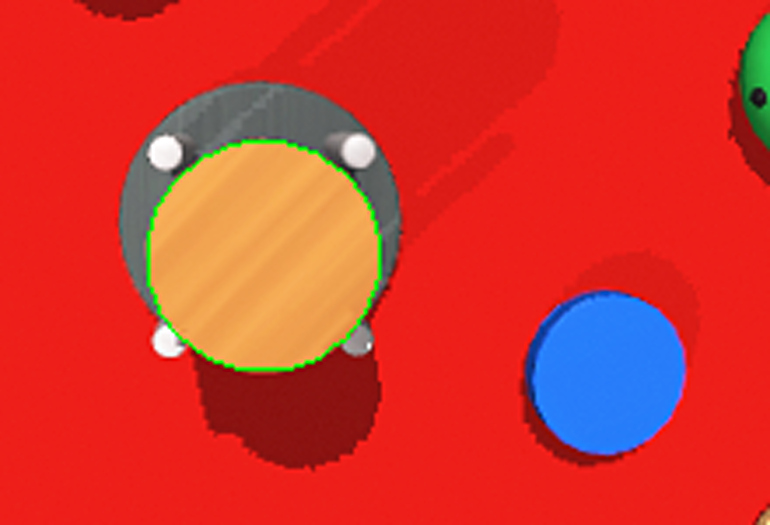

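>>> send_rows:
  steps:
    - {"claw": 0.0854,"dp": [0,0.02,0.002],"twist": [0,0,0]}
    - {"claw": 0.0854,"dp": [0,0.02,0.002],"twist": [0,0,0]}
    - {"claw": 0.0854,"dp": [0.03,0,0],"twist": [0,0,0]}
    - {"claw": 0.0854,"dp": [0.03,0,0],"twist": [0,0,0]}
    - {"claw": 0.0854,"dp": [0.02,0,0],"twist": [0,0,0]}
    - {"claw": 0.0854,"dp": [0.02,0,0],"twist": [0,0,0]}
    - {"claw": 0.0854,"dp": [0,0,0],"twist": [0,0,0]}
    - {"claw": 0.0854,"dp": [0,0,0],"twist": [0,0,0]}

```text
time: 4.7
tcp_pos: [0.5075, 0.1827, 0.1316]
eef_rot: [0.138, 1.567, -0.138]
force: [0.4, 0.3, 0.1]
opening: 1.001
```

Run:
```python
from h import *
np.set_printoptions(precision=4,suppress=True)
s=ctrl.get_state();print(s["time"],s["tcp_pos"])
ims=[]
for c in ("side","scene","wrist"):
    im=ctrl.snapshot(c)
    if c!="wrist":
        u,v=proj(c,[.5075,.1825,.10]).astype(int);h=60
        im=im[max(0,v-h):v+h,u-h:u+h]
        ims.append(cv2.resize(im,(390,390),interpolation=cv2.INTER_CUBIC))
    else: cv2.imwrite("pics/w2.png",im)
cv2.imwrite("pics/p2.png",np.hstack(ims))
print(proj("wrist",[.5075,.1825,.111]))
```

```text
4.7 [0.5075 0.1827 0.1316]
[249.3844 230.447 ]
```

View pics/p2.png

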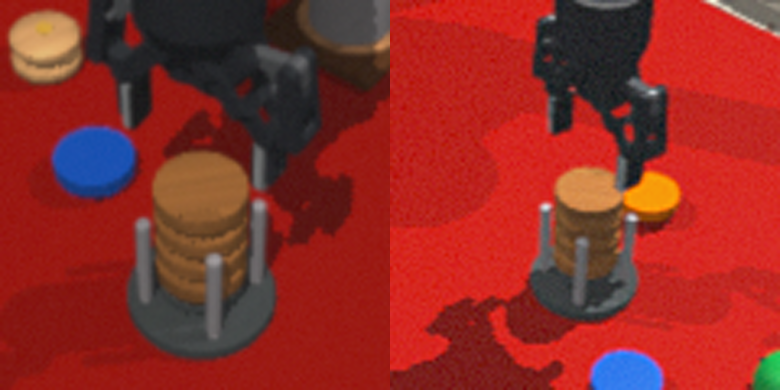

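View pics/w2.png

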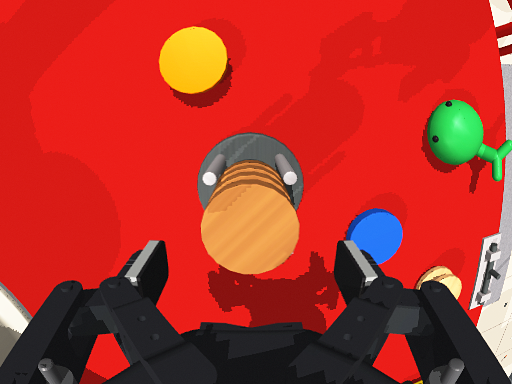

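The disc at (250,230) sits centred between the pads (165 and 337), and the posts are clear. I'll check the top height from the disc's apparent size, from the picture already taken.

Run:
```python
from h import *
from scipy.optimize import least_squares
np.set_printoptions(precision=4,suppress=True)
k=ctrl.get_calibration("wrist")
im=cv2.imread("pics/w2.png");g=cv2.cvtColor(im,cv2.COLOR_BGR2HSV)
m=((g[...,0]>8)&(g[...,0]<25)&(g[...,1]<210)&(g[...,2]>150)).astype(np.uint8);m[:205]=0
n,l,st,ce=cv2.connectedComponentsWithStats(m);i=l[235,250]
cs=max(cv2.findContours((l==i).astype(np.uint8),0,cv2.CHAIN_APPROX_NONE)[0],key=len)[:,0]
cs=cs[cs[:,1]>208].astype(float)
c0=cs.mean(0);cs=cs+.5*(cs-c0)/np.linalg.norm(cs-c0,axis=1)[:,None]
f=lambda q:[np.hypot(*(atz("wrist",c,q[2],k)[:2]-q[:2]))-.03 for c in cs]
r=least_squares(f,[.5075,.1825,.111],loss="soft_l1",f_scale=.001);print(r.x,np.std(r.fun))
```

```text
[0.5075 0.1817 0.111 ] 0.00021196560364271336
```

>>> send_rows:
  steps:
    - {"claw": 0.0854,"dp": [0.02,0,0],"twist": [0,0,0]}
    - {"claw": 0.0854,"dp": [0.014,-0.0005,0],"twist": [0,0,0]}
    - {"claw": 0.0854,"dp": [0.0085,0,0],"twist": [0,0,0]}
    - {"claw": 0.0854,"dp": [0,0,0],"twist": [0,0,0]}
    - {"claw": 0.07,"dp": [0,0,0],"twist": [0,0,0]}
    - {"claw": 0.066,"dp": [0,0,0],"twist": [0,0,0]}
    - {"claw": 0.066,"dp": [0,0,0],"twist": [0,0,0]}
    - {"claw": 0.066,"dp": [0,0,0],"twist": [0,0,0]}

```text
time: 5.65
tcp_pos: [0.5075, 0.1823, 0.0892]
eef_rot: [0.138, 1.566, -0.137]
force: [1.0, -0.1, 0.7]
opening: 0.773
```

Run:
```python
from h import *
np.set_printoptions(precision=4,suppress=True)
s=ctrl.get_state();print(s["time"],s["tcp_pos"],s["force"],s["opening"])
ims=[]
for c in ("side","scene"):
    im=ctrl.snapshot(c)
    u,v=proj(c,[.5075,.1825,.09]).astype(int);h=40
    im=im[max(0,v-h):v+h,u-h:u+h]
    ims.append(cv2.resize(im,(390,390),interpolation=cv2.INTER_CUBIC))
cv2.imwrite("pics/p3.png",np.hstack(ims))
```

```text
5.65 [0.5075 0.1823 0.0892] [ 0.9513 -0.1443  0.7489] 0.7728937757153952
```

View pics/p3.png

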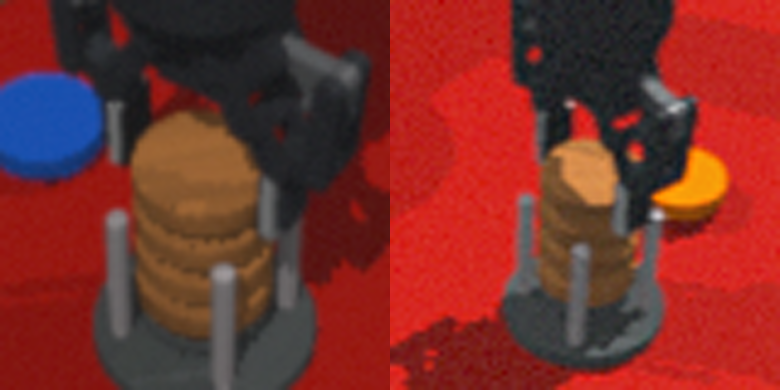

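Run:
```python
from h import *
np.set_printoptions(precision=1,suppress=True)
c0=np.array([.5075,.1823]);y=np.array([.177,.984]);z=np.array([.984,-.177])
for c in("side","scene"):
    u,v=proj(c,[.5075,.1825,.09]).astype(int)
    for sg in(-1,1):
        for zz in(.085,.09,.095,.10):
            print(c,sg,zz,[((proj(c,np.r_[c0+sg*.033*z+w*.011*y,zz])-[u-40,v-40])*390/80) for w in(-1,1)])
```

```text
side -1 0.085 [array([280.3, 219.4]), array([252.2, 253.4])]
side -1 0.09 [array([280.6, 211.4]), array([252.3, 245.5])]
side -1 0.095 [array([280.8, 203.5]), array([252.5, 237.5])]
side -1 0.1 [array([281.1, 195.4]), array([252.6, 229.4])]
side 1 0.085 [array([150.4, 155.2]), array([121.2, 187.1])]
side 1 0.09 [array([150.2, 147.3]), array([120.9, 179.2])]
side 1 0.095 [array([149.9, 139.3]), array([120.5, 171.2])]
side 1 0.1 [array([149.7, 131.3]), array([120.2, 163.2])]
scene -1 0.085 [array([147.8, 180.6]), array([177.7, 167.1])]
scene -1 0.09 [array([148.1, 174.1]), array([178. , 160.6])]
scene -1 0.095 [array([148.3, 167.5]), array([178.4, 154. ])]
scene -1 0.1 [array([148.6, 160.9]), array([178.8, 147.4])]
scene 1 0.085 [array([215.8, 243. ]), array([246.2, 228.5])]
scene 1 0.09 [array([216.4, 236.4]), array([246.8, 221.9])]
scene 1 0.095 [array([216.9, 229.8]), array([247.5, 215.3])]
scene 1 0.1 [array([217.4, 223.2]), array([248.1, 208.7])]
```

The observed tip corners fit a height of about 95–97 mm, in the gap beside the foot. Closing now.

>>> send_rows:
  steps:
    - {"claw": 0.062,"dp": [0,0,0],"twist": [0,0,0]}
    - {"claw": 0.05,"dp": [0,0,0],"twist": [0,0,0]}
    - {"claw": 0.05,"dp": [0,0,0],"twist": [0,0,0]}
    - {"claw": 0.05,"dp": [0,0,0],"twist": [0,0,0]}
    - {"claw": 0.05,"dp": [0,0,0],"twist": [0,0,0]}
    - {"claw": 0.05,"dp": [0,0,0],"twist": [0,0,0]}

```text
time: 6.35
tcp_pos: [0.5073, 0.1822, 0.0888]
eef_rot: [0.137, 1.567, -0.137]
force: [-0.2, -0.6, -0.0]
opening: 0.685
```

>>> send_rows:
  steps:
    - {"claw": 0.05,"dp": [-0.004,0,0],"twist": [0,0,0]}
    - {"claw": 0.05,"dp": [-0.006,0,0],"twist": [0,0,0]}
    - {"claw": 0.05,"dp": [-0.01,0,0],"twist": [0,0,0]}
    - {"claw": 0.05,"dp": [-0.02,0,0],"twist": [0,0,0]}
    - {"claw": 0.05,"dp": [-0.03,0,0],"twist": [0,0,0]}
    - {"claw": 0.05,"dp": [-0.03,0,0],"twist": [0,0,0]}
    - {"claw": 0.05,"dp": [0,0,0],"twist": [0,0,0]}
    - {"claw": 0.05,"dp": [0,0,0],"twist": [0,0,0]}
    - {"claw": 0.05,"dp": [0,0,0],"twist": [0,0,0]}

```text
time: 7.25
tcp_pos: [0.5068, 0.1821, 0.1884]
eef_rot: [0.137, 1.567, -0.138]
force: [0.3, -1.1, -0.6]
opening: 0.678
```

Run:
```python
from h import *
np.set_printoptions(precision=4,suppress=True)
s=ctrl.get_state();print(s["time"],s["tcp_pos"],s["force"],s["opening"])
ims=[]
for c in ("side","scene"):
    im=ctrl.snapshot(c)
    u,v=proj(c,[.5075,.1825,.14]).astype(int);h=55
    im=im[max(0,v-h):v+h,u-h:u+h]
    ims.append(cv2.resize(im,(390,390),interpolation=cv2.INTER_CUBIC))
cv2.imwrite("pics/p4.png",np.hstack(ims))
cv2.imwrite("pics/w4.png",ctrl.snapshot("wrist"))
```

```text
7.25 [0.5068 0.1821 0.1884] [ 0.3075 -1.083  -0.6374] 0.6780233101885513
```

View pics/p4.png

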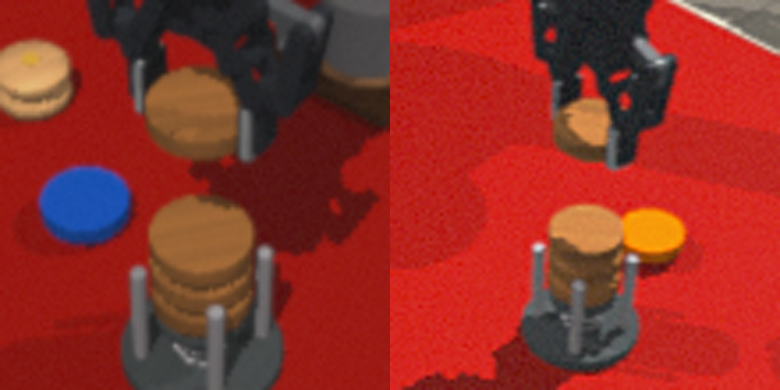

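View pics/w4.png

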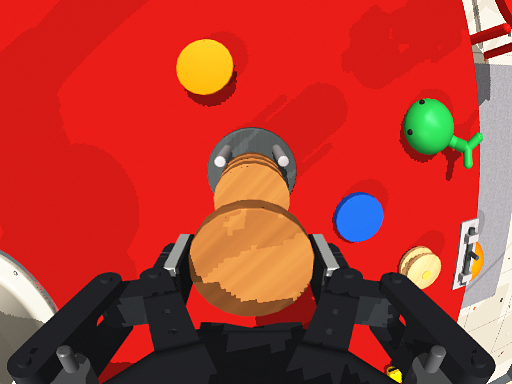

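The top coaster is in hand and level, with three left in the holder and the next one up in its place. Now to carry it over to the cork.

>>> send_rows:
  steps:
    - {"claw": 0.05,"dp": [0,-0.01,0.001],"twist": [0,0,0]}
    - {"claw": 0.05,"dp": [0,-0.02,0.002],"twist": [0,0,0]}
    - {"claw": 0.05,"dp": [0,-0.027,0.0026],"twist": [0,0,0]}
    - {"claw": 0.05,"dp": [0,-0.027,0.0026],"twist": [0,0,0]}
    - {"claw": 0.05,"dp": [0,-0.027,0.0026],"twist": [0,0,0]}
    - {"claw": 0.05,"dp": [0,-0.027,0.0026],"twist": [0,0,0]}
    - {"claw": 0.05,"dp": [0,-0.027,0.0026],"twist": [0,0,0]}
    - {"claw": 0.05,"dp": [0,-0.027,0.0026],"twist": [0,0,0]}
    - {"claw": 0.05,"dp": [0,-0.027,0.0026],"twist": [0,0,0]}
    - {"claw": 0.05,"dp": [0,-0.027,0.0026],"twist": [0,0,0]}

```text
time: 8.4
tcp_pos: [0.4872, -0.0657, 0.1885]
eef_rot: [0.137, 1.567, -0.138]
force: [-0.5, 0.1, -0.9]
opening: 0.68
```

>>> send_rows:
  steps:
    - {"claw": 0.05,"dp": [0,-0.027,0.0026],"twist": [0,0,0]}
    - {"claw": 0.05,"dp": [0,-0.027,0.0026],"twist": [0,0,0]}
    - {"claw": 0.05,"dp": [0,-0.027,0.0026],"twist": [0,0,0]}
    - {"claw": 0.05,"dp": [0,-0.02,0.0026],"twist": [0,0,0]}
    - {"claw": 0.05,"dp": [0,-0.01,0.002],"twist": [0,0,0]}
    - {"claw": 0.05,"dp": [0,0,0],"twist": [0,0,0]}
    - {"claw": 0.05,"dp": [0,0,0],"twist": [0,0,0]}

```text
time: 9.1
tcp_pos: [0.4805, -0.1751, 0.1886]
eef_rot: [0.138, 1.567, -0.137]
force: [1.4, 0.4, -0.5]
opening: 0.678
```

Run:
```python
from h import *
np.set_printoptions(precision=4,suppress=True)
s=ctrl.get_state();print(s["time"],s["tcp_pos"],s["force"],s["opening"])
k=ctrl.get_calibration("wrist")
for c in ("wrist","side","scene"):
    cv2.imwrite(f"pics/{c}5.png",ctrl.snapshot(c))
    for d in ctrl.landmark_of(c,"cork"): print(c,d["position"],d["conf"],atz(c,d["position"],.01,k if c=="wrist" else None))
```

```text
9.1 [ 0.4805 -0.1751  0.1886] [ 1.364   0.3516 -0.4692] 0.6784097436412913
wrist [249.6, 257.1] 0.16 [ 0.4608 -0.2792  0.01  ]
side [347.3, 165.3] 0.7 [ 0.4675 -0.2501  0.01  ]
scene [150.3, 249.5] 0.92 [ 0.4682 -0.2472  0.01  ]
```

View pics/wrist5.png

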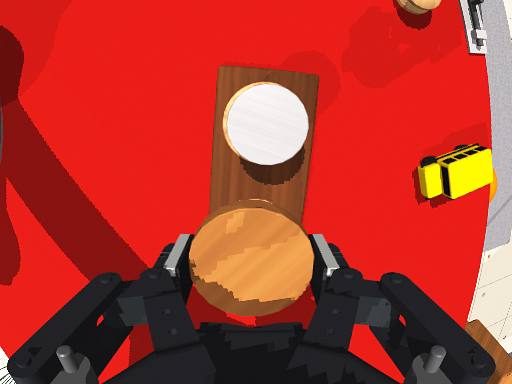

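View pics/scene5.png

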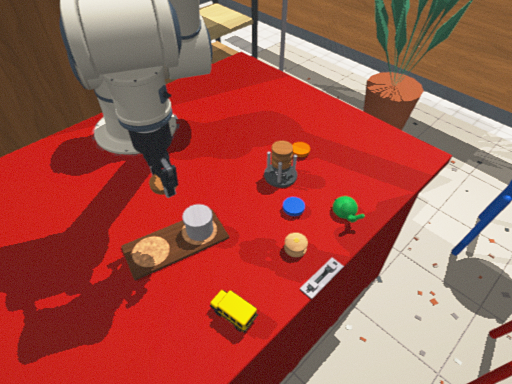

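View pics/side5.png

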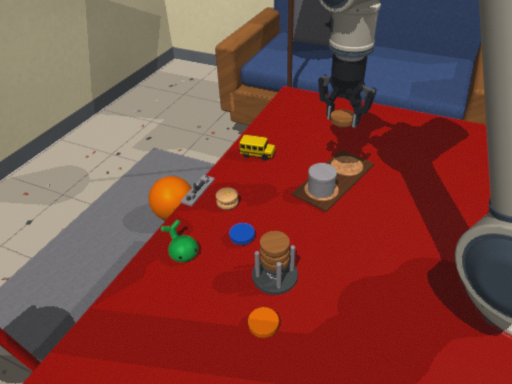

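Run:
```python
from h import *
from scipy.optimize import least_squares
np.set_printoptions(precision=4,suppress=True)
for c,uv in(("scene",(150,251)),("side",(350,165))):
    im=cv2.imread(f"pics/{c}0.png");g=cv2.cvtColor(im,cv2.COLOR_BGR2HSV)
    x,y=uv;print(g[y,x],im[y,x])
    m=((g[...,0]>5)&(g[...,0]<25)&(g[...,2]>(150 if c=="scene" else 130))).astype(np.uint8)
    m=cv2.morphologyEx(cv2.morphologyEx(m,cv2.MORPH_CLOSE,np.ones((3,3))),cv2.MORPH_OPEN,np.ones((3,3)))
    n,l,st,ce=cv2.connectedComponentsWithStats(m);i=l[y,x];print(c,i,st[i],ce[i])
    cs=max(cv2.findContours((l==i).astype(np.uint8),0,cv2.CHAIN_APPROX_NONE)[0],key=len)[:,0].astype(float)
    P=np.array([atz(c,q,.01)[:2] for q in cs])
    r=least_squares(lambda q:np.hypot(P[:,0]-q[0],P[:,1]-q[1])-q[2],[.47,-.249,.045],loss="soft_l1",f_scale=.001);print(r.x)
```

```text
[ 15 126 228] [115 170 228]
scene 19 [132 236  38  31 925] [150.3362 251.1568]
[ 0.4714 -0.2487  0.0449]
[ 13 140 168] [ 76 117 168]
side 11 [331 156  32  20 495] [346.8202 165.3576]
[ 0.4695 -0.2501  0.044 ]
```

>>> send_rows:
  steps:
    - {"claw": 0.05,"dp": [0,-0.015,0.0007],"twist": [0,0,0]}
    - {"claw": 0.05,"dp": [0,-0.025,0.001],"twist": [0,0,0]}
    - {"claw": 0.05,"dp": [0,-0.022,0.001],"twist": [0,0,0]}
    - {"claw": 0.05,"dp": [0,-0.0128,0.0006],"twist": [0,0,0]}
    - {"claw": 0.05,"dp": [0.02,0,0],"twist": [0,0,0]}
    - {"claw": 0.05,"dp": [0.03,0,0],"twist": [0,0,0]}
    - {"claw": 0.05,"dp": [0.03,0,0],"twist": [0,0,0]}
    - {"claw": 0.05,"dp": [0.03,0,0],"twist": [0,0,0]}
    - {"claw": 0.05,"dp": [0.025,0,0],"twist": [0,0,0]}
    - {"claw": 0.05,"dp": [0.015,0,0],"twist": [0,0,0]}
    - {"claw": 0.05,"dp": [0,0,0],"twist": [0,0,0]}
    - {"claw": 0.05,"dp": [0,0,0],"twist": [0,0,0]}

```text
time: 10.6
tcp_pos: [0.4711, -0.2501, 0.0391]
eef_rot: [0.138, 1.567, -0.137]
force: [-0.5, -0.0, -0.0]
opening: 0.675
```

Run:
```python
from h import *
np.set_printoptions(precision=4,suppress=True)
s=ctrl.get_state();print(s["time"],s["tcp_pos"],s["force"],s["opening"])
ims=[]
for c in ("side","scene"):
    im=ctrl.snapshot(c)
    u,v=proj(c,[.4705,-.2493,.02]).astype(int);h=45
    im=im[max(0,v-h):v+h,u-h:u+h]
    ims.append(cv2.resize(im,(390,390),interpolation=cv2.INTER_CUBIC))
    print([(proj(c,[*s["tcp_pos"][:2],s["tcp_pos"][2]+dz])-[u-h,v-h])*390/90 for dz in(0,.022)])
cv2.imwrite("pics/p6.png",np.hstack(ims))
```

```text
10.6 [ 0.4711 -0.2501  0.0391] [-0.4898 -0.0015 -0.0042] 0.674977696869817
[array([200.054 , 172.1674]), array([203.7672, 144.2325])]
[array([187.9764, 178.0448]), array([179.099 , 154.8255])]
```

View pics/p6.png

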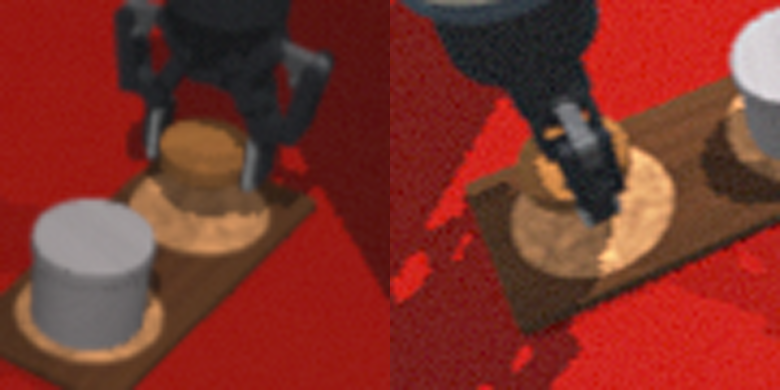

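Top centre is at (205,143) in the side crop, against a predicted (204,144), so the coaster is level and at the height assumed. Lowering slowly.

>>> send_rows:
  steps:
    - {"claw": 0.05,"dp": [0.01,0,0],"twist": [0,0,0]}
    - {"claw": 0.05,"dp": [0.008,0,0],"twist": [0,0,0]}
    - {"claw": 0.05,"dp": [0.005,0,0],"twist": [0,0,0]}
    - {"claw": 0.05,"dp": [0.002,0,0],"twist": [0,0,0]}
    - {"claw": 0.05,"dp": [0.001,0,0],"twist": [0,0,0]}
    - {"claw": 0.05,"dp": [0,0,0],"twist": [0,0,0]}
    - {"claw": 0.05,"dp": [0,0,0],"twist": [0,0,0]}

```text
time: 11.4
tcp_pos: [0.4711, -0.2499, 0.0129]
eef_rot: [0.137, 1.566, -0.137]
force: [0.4, -0.5, -0.9]
opening: 0.68
```

>>> send_rows:
  steps:
    - {"claw": 0.05,"dp": [0.001,0,0],"twist": [0,0,0]}
    - {"claw": 0.05,"dp": [0,0,0],"twist": [0,0,0]}

```text
time: 11.6
tcp_pos: [0.4711, -0.2499, 0.0118]
eef_rot: [0.137, 1.566, -0.137]
force: [0.4, -0.5, -0.8]
opening: 0.68
```

>>> send_rows:
  steps:
    - {"claw": 0.05,"dp": [0.001,0,0],"twist": [0,0,0]}
    - {"claw": 0.05,"dp": [0,0,0],"twist": [0,0,0]}

```text
time: 11.8
tcp_pos: [0.471, -0.2498, 0.0107]
eef_rot: [0.137, 1.566, -0.137]
force: [0.8, -1.1, -0.5]
opening: 0.678
```

>>> send_rows:
  steps:
    - {"claw": 0.05,"dp": [0.0007,0,0],"twist": [0,0,0]}
    - {"claw": 0.05,"dp": [0,0,0],"twist": [0,0,0]}

```text
time: 12.0
tcp_pos: [0.471, -0.2498, 0.01]
eef_rot: [0.137, 1.567, -0.137]
force: [-0.3, -0.9, -0.4]
opening: 0.68
```

>>> send_rows:
  steps:
    - {"claw": 0.05,"dp": [0.0007,0,0],"twist": [0,0,0]}
    - {"claw": 0.05,"dp": [0,0,0],"twist": [0,0,0]}

```text
time: 12.2
tcp_pos: [0.471, -0.2498, 0.0093]
eef_rot: [0.137, 1.567, -0.137]
force: [0.1, -0.2, -0.3]
opening: 0.678
```

>>> send_rows:
  steps:
    - {"claw": 0.05,"dp": [0.0007,0,0],"twist": [0,0,0]}
    - {"claw": 0.05,"dp": [0,0,0],"twist": [0,0,0]}

```text
time: 12.4
tcp_pos: [0.471, -0.2498, 0.0086]
eef_rot: [0.137, 1.567, -0.137]
force: [-0.1, 0.6, -0.6]
opening: 0.68
```

Run:
```python
from h import *
np.set_printoptions(precision=4,suppress=True)
s=ctrl.get_state();print(s["time"],s["tcp_pos"],s["force"],s["opening"])
ims=[]
for c in ("side","scene"):
    im=ctrl.snapshot(c)
    u,v=proj(c,[.4705,-.2493,.02]).astype(int);h=30
    im=im[max(0,v-h):v+h,u-h:u+h]
    ims.append(cv2.resize(im,(390,390),interpolation=cv2.INTER_CUBIC))
    print([(proj(c,[*s["tcp_pos"][:2],z])-[u-h,v-h])*390/60 for z in(.01,.032)])
cv2.imwrite("pics/p7.png",np.hstack(ims))
```

```text
12.4 [ 0.471  -0.2498  0.0086] [-0.1022  0.5596 -0.5577] 0.6802559827539291
[array([195.5235, 214.9289]), array([200.9211, 174.3354])]
[array([201.674 , 213.0853]), array([189.0043, 179.9194])]
```

View pics/p7.png

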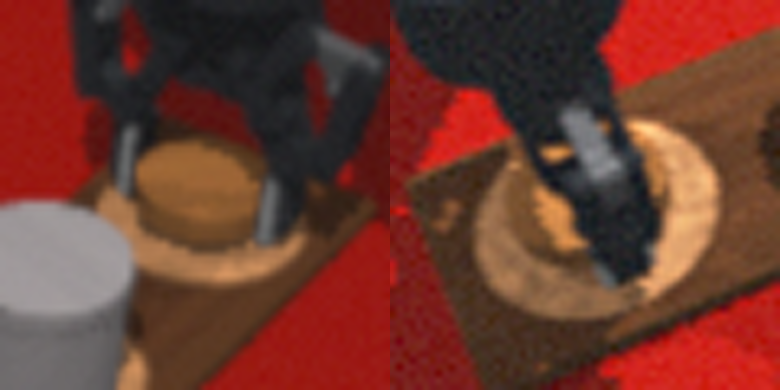

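>>> send_rows:
  steps:
    - {"claw": 0.05,"dp": [0.0006,0,0],"twist": [0,0,0]}
    - {"claw": 0.05,"dp": [0,0,0],"twist": [0,0,0]}

```text
time: 12.7
tcp_pos: [0.471, -0.2499, 0.0085]
eef_rot: [0.137, 1.566, -0.137]
force: [-1.7, 0.7, 9.5]
opening: 0.679
```

>>> send_rows:
  steps:
    - {"claw": 0.05,"dp": [0.0006,0,0],"twist": [0,0,0]}
    - {"claw": 0.05,"dp": [0,0,0],"twist": [0,0,0]}

```text
time: 12.9
tcp_pos: [0.4711, -0.2499, 0.0084]
eef_rot: [0.137, 1.566, -0.138]
force: [-3.0, 1.9, 22.9]
opening: 0.677
```

Contact came at 8.5 mm TCP height, with about 23 N on the last step. I'll relieve that, then release.

>>> send_rows:
  steps:
    - {"claw": 0.05,"dp": [-0.001,0,0],"twist": [0,0,0]}
    - {"claw": 0.05,"dp": [0,0,0],"twist": [0,0,0]}
    - {"claw": 0.062,"dp": [0,0,0],"twist": [0,0,0]}
    - {"claw": 0.066,"dp": [0,0,0],"twist": [0,0,0]}
    - {"claw": 0.072,"dp": [0,0,0],"twist": [0,0,0]}
    - {"claw": 0.08,"dp": [0,0,0],"twist": [0,0,0]}
    - {"claw": 0.0854,"dp": [0,0,0],"twist": [0,0,0]}
    - {"claw": 0.0854,"dp": [0,0,0],"twist": [0,0,0]}
    - {"claw": 0.0854,"dp": [0,0,0],"twist": [0,0,0]}

```text
time: 13.8
tcp_pos: [0.471, -0.2498, 0.0085]
eef_rot: [0.137, 1.566, -0.137]
force: [-0.0, 0.3, -0.3]
opening: 1.003
```

>>> send_rows:
  steps:
    - {"claw": 0.0854,"dp": [-0.005,0,0],"twist": [0,0,0]}
    - {"claw": 0.0854,"dp": [-0.01,0,0],"twist": [0,0,0]}
    - {"claw": 0.0854,"dp": [-0.02,0,0],"twist": [0,0,0]}
    - {"claw": 0.0854,"dp": [-0.03,0,0],"twist": [0,0,0]}
    - {"claw": 0.0854,"dp": [-0.04,0,0],"twist": [0,0,0]}
    - {"claw": 0.0854,"dp": [-0.04,0,0],"twist": [0,0,0]}
    - {"claw": 0.0854,"dp": [-0.03,-0.03,0],"twist": [0,0,0]}
    - {"claw": 0.0854,"dp": [0,-0.04,0],"twist": [0,0,0]}
    - {"claw": 0.0854,"dp": [0,-0.03,0],"twist": [0,0,0]}
    - {"claw": 0.0854,"dp": [0,0,0],"twist": [0,0,0]}
    - {"claw": 0.0854,"dp": [0,0,0],"twist": [0,0,0]}

```text
time: 14.9
tcp_pos: [0.4533, -0.3485, 0.1841]
eef_rot: [0.138, 1.566, -0.138]
force: [0.3, -0.1, -0.3]
opening: 0.996
```

Run:
```python
from h import *
from scipy.optimize import least_squares
np.set_printoptions(precision=4,suppress=True)
s=ctrl.get_state();print(s["time"],s["tcp_pos"],s["force"],s["opening"])
ims=[]
for c in ("side","scene"):
    im=ctrl.snapshot(c);cv2.imwrite(f"pics/{c}8.png",im)
    u,v=proj(c,[.4705,-.2493,.02]).astype(int);h=30
    cr=im[max(0,v-h):v+h,u-h:u+h]
    ims.append(cv2.resize(cr,(390,390),interpolation=cv2.INTER_CUBIC))
    print([(proj(c,[.4705,-.2495,z])-[u-h,v-h])*390/60 for z in(.01,.032)])
    print([(d["position"],d["conf"]) for d in ctrl.landmark_of(c,"coaster")],proj(c,[.4705,-.2495,.021]))
k=ctrl.get_calibration("wrist");cv2.imwrite("pics/w8.png",ctrl.snapshot("wrist"));print(proj("wrist",[.4705,-.2495,.032],k),proj("wrist",[.4705,-.2495,.01],k))
cv2.imwrite("pics/p8.png",np.hstack(ims))
```

```text
14.9 [ 0.4533 -0.3485  0.1841] [ 0.338 -0.109 -0.329] 0.9961777328065374
[array([196.3809, 215.6029]), array([201.7905, 175.0049])]
[([263.5, 320.6], 0.88), ([243.3, 232.2], 0.78), ([347.6, 163.4], 0.7)] [346.6261 162.0654]
[array([201.6921, 211.8316]), array([189.0282, 178.6569])]
[([150.7, 245.5], 0.83), ([291.8, 209.7], 0.82), ([297.9, 147.8], 0.63)] [149.0643 248.061 ]
[250.0082  79.6307] [250.0715  81.503 ]
```

View pics/p8.png

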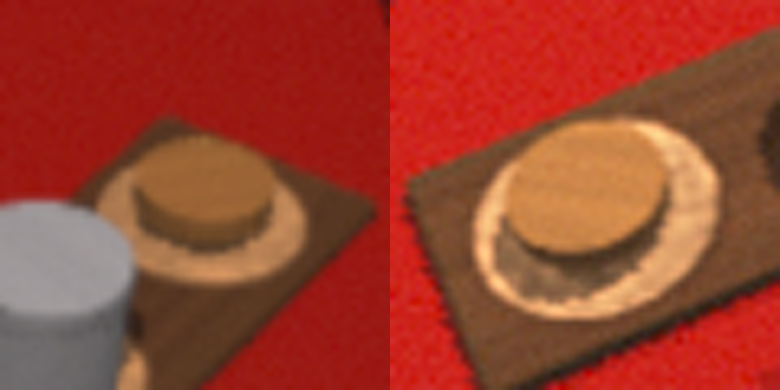

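View pics/side8.png

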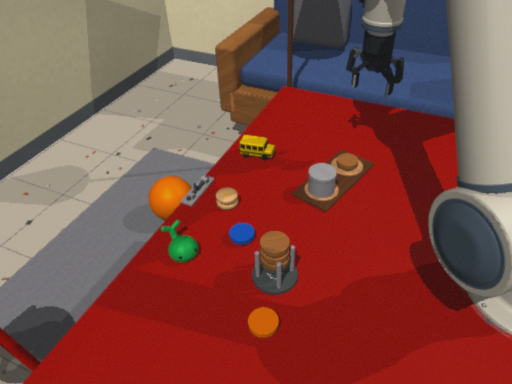

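View pics/w8.png

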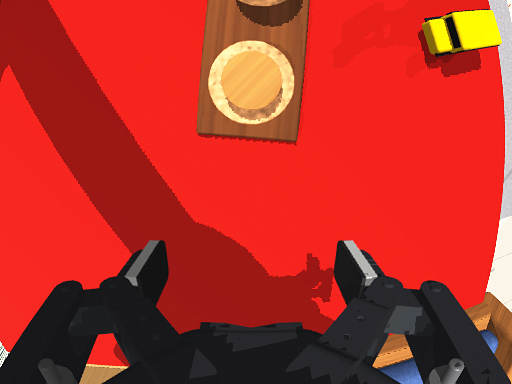

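The side and scene crops show the coaster lying level and foot down on the cork. In the wrist view the coaster is at (251,80) and the cork at (251,82), so it is centred within a few mm. Three coasters remain in the holder with the next one up, and the bystanders look unmoved.

```bash
python3 -c "
from cell import ctrl
print(ctrl.hand_in())"
```

```text
the job is handed in; nothing more can be done
None
```

I took the top wooden coaster out of the holder, set it foot down on the empty cork round, released it and backed the arm away. The job was handed in at about 15 s of the 38 s; the hand-in gave no verdict.

- **Placement:** the last pictures show the coaster level and centred within about 3 mm of the cork's centre, not overhanging it. The wrist and side views agree closely. The scene view is about 1 pixel (roughly 3 mm) off the predicted centre, well within the 15 mm allowed.
- **Holder:** the pictures show three coasters left, with the next one up where the first was. I judged the plate's rise only by eye; I did not measure it.
- **Bystanders:** the tin and bus look untouched in the last views, and so do the yo-yo and whale. I checked these by eye too.
- **Set-down force:** contact came about 1.5 mm lower than I expected. The last small step pressed with about 23 N, which I relieved before opening the fingers.

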